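Flip the wrong-handed riser bracket

TASK

Two loose pine L-brackets stand in blue tape rectangles on the ledger board, each in front of a yellow bracket that is screwed down behind it. One of the loose ones is the mirror image of its yellow partner: flip just that one face for face (half a turn about the upright), and stand it back on its foot inside the same tape rectangle, square with its yellow partner and with its post at the same end. Leave the other loose bracket alone: it already matches its partner.

Things in the scene. Friction and masses are not known exactly. Their poses are not given: they have to be found in the camera images.
- post_a (a point): Loose pine L-bracket, one of two alike: foot 120 x 38 x 24 mm flat on the board, and a darker, heavier 38 mm square post standing flush on one end of it, top 90 mm above the underside; 130 g, balanced 13 mm from the post axis. Point: centre of the post's free part, 57 mm above the underside, 41 mm from the foot's centre. x axis: along the foot from the post to the free end; z up.
- post_b (a point): Loose pine L-bracket, one of two alike: foot 120 x 38 x 24 mm flat on the board, and a darker, heavier 38 mm square post standing flush on one end of it, top 90 mm above the underside; 130 g, balanced 13 mm from the post axis. Point: centre of the post's free part, 57 mm above the underside, 41 mm from the foot's centre. x axis: along the foot from the post to the free end; z up.
- model_a: Yellow L-bracket, same shape and sizes, fixed on the 18 mm board, foot pointing left seen from the robot. Origin: centre of the foot's underside. x axis: along the foot from the post (centre at x = -41 mm) to the free end; z up. The blue tape rectangle before it (160 x 78 mm inside, long side along x) is centred at y = +120 mm, robot side; its loose partner's foot belongs there, x axis the same way.
- model_b: Yellow L-bracket, same shape and sizes, fixed on the 18 mm board, foot pointing right seen from the robot. Origin: centre of the foot's underside. x axis: along the foot from the post (centre at x = -41 mm) to the free end; z up. The blue tape rectangle before it (160 x 78 mm inside, long side along x) is centred at y = -120 mm, robot side; its loose partner's foot belongs there, x axis the same way.
Mind the look-alikes: they are no part of the job. What is shaped like the part that bears post_b but turquoise is not meant.

How it is judged:
By the outcome, as a careful person would: the job done as asked, in the order asked, and still so for the second after the job is handed in, with the robot touching nothing.
It also fails if it takes over 35 s, if anything falls off the work surface, if the arm or the gripper's body presses on something with over 40 N, if the wrist force passes 120 N, or if a joint passes its speed limit or range.

ROBOT

A 6-joint arm with a two-finger parallel gripper is mounted at the origin on the work surface. World frame = base frame: x ahead of the robot, y to its left, z up, the work surface at z = 0. Lengths are in mm, angles in rad, forces in N, time in s.
With the tool pointing down it reaches from about 400 to 925 mm from the base axis. Payload 12.5 kg.
Tool frame: the origin (TCP) lies on the centre line of the jaws, within the pads' length; the fingertips stand 14 mm ahead of it and the grasp point (between the pads) lies 5 mm behind it; z points along the fingers, y is the direction in which the jaws open and shut (so a half turn about z gives the same grasp; the last joint's range is limited). The gripper opens to 95 mm and grips with 3 to 60 N. Pads are 20 mm wide; open, the fingers measure 119 mm over their backs; the gripper's body (75 mm by 180 mm) begins 59 mm behind the grasp point.
Start: joints at [-1.399, 0.491, 1.559, -0, 1.092, -0.106], TCP at [171.423, -601.049, 228.661] pointing down, gripper open.
Joint ranges: [-3.1, 3.1], [-0.84, 2.19], [0.05, 2.79], [-1.13, 4.28], [0.06, 2.93], [-2.69, 2.69]. Speed limits (rad/s): [2.22, 2.22, 2.79, 3.14, 3.14, 3.14].

INTERFACE

Orientations are given as [roll, pitch, yaw] about the fixed x, y, z axes, in that order (R = Rz(yaw) Ry(pitch) Rx(roll)).
In Python, from cell import * gives the robot as it stands.
- The arm moves only by the tool play_rows, never from a script. Its argument "moves" is a list of rows, each a list of 7 numbers: the shift along the tool's x, y, z in m, then the turn, a rotation vector about the tool's x, y, z in rad, then the opening in per cent of the stroke, from 0 (shut) to 100 (fully open). In form: [[tx, ty, tz, ax, ay, az, claw], ...]. A call has 1 to 8 rows; each row shifts and turns the pose as measured when the row begins, along the tool's axes as they then stand; what a row does not reach is not made up. A row lasts 1/10 s, in which the tool goes at most 50 mm and 8.59 degrees, less where a joint would pass 70% of its speed; a pose out of reach is approached as far as the arm can. A call is refused whole if a number of a shift passes 0.05 or a number of a turn 0.15, either way. A call with a gripper value outside its range is refused whole. The fingers move at their own pace and stop on an object; the grip force is fixed at half the most. Time passes only in rows, so rows that do not move let the fingers close. It gives the time, the measured TCP pose, the force and the opening at its end, in the units of the state.
- state(): the state, without advancing time (a new reading comes with each control period).
- read_camera(name): name is "side" or "top" or "wrist"; returns a dict with "img" (400x640x3 uint8, red, green, blue), "fx", "fy", "cx", "cy" (pixels), "R" (3x3) and "t" (3): a world point X has camera coordinates R X + t. Camera axes: x right, y down, z forward; pixel columns grow to the right and rows downward; lengths in mm; the calibration is good to about 2 mm. A picture is of the moment at which its call begins. There is no depth.
- job_done(): hands the job in, once; it reports no verdict.
The state is a dict: "t": time; "joints": joint angles; "qvel": joint speeds; "tau": joint torques, N m; "eef_pos": TCP position; "tcp_rot": TCP orientation; "ft_force": force on the tool from outside, world axes, zero at the start; "moment": the same for the moment, N m; "opening": opening from 0.0 (shut) to 1.0 (fully open).
Only numpy, scipy, OpenCV 4.12 (cv2) and the standard library are available. Lean on these libraries where they do the work, as an engineer would, in place of code of your own. Each camera call takes 0.05 s, during which the arm holds its last target.

## Working session

There is one attempt and no reset: what is moved stays moved. The work goes in short steps, Python scripts to look and compute and a tool call to move; the robot and the scene stay as the last step left them, time stands still between calls to the robot, and variables do not carry over. Pictures are saved under pics/ and viewed, and the job is handed in when it is done.

Besides the shell and the picture viewer there is one more tool, called after "Emit:" as a command line: name --pt "numbers of a row" for each row, then --argument value for the rest. play_rows: Moves the arm, as the interface text tells. Its arguments: {"type":"object","properties":{"moves":{"type":"array"}},"required":["moves"]}

```bash
mkdir -p pics; ls; python3 - <<'E'
from cell import *
import cv2
s=state();print(s)
for n in("side","top","wrist"):
    c=read_camera(n);cv2.imwrite(f"pics/{n}0.png",c["img"][:,:,::-1]);print(n,c["fx"],c["fy"],c["cx"],c["cy"],c["R"],c["t"])
E
```

```text
pics
{'t': 0.0, 'joints': array([-1.39859766e+00,  4.91561010e-01,  1.55947192e+00,  7.64720370e-06,
        1.09166267e+00, -1.05598205e-01]), 'qvel': array([ 0.00077539, -0.00039457,  0.0001113 , -0.00046572, -0.00058027,
        0.00096182]), 'tau': array([-1.41870983e-04, -6.12638497e+01, -2.58178747e+01,  6.92774914e-02,
        4.82942036e-02, -1.20532204e-04]), 'eef_pos': array([ 171.38360103, -600.80426718,  228.05309302]), 'tcp_rot': array([-3.14049657e+00, -1.22997003e-04,  2.77793277e-01]), 'ft_force': array([ 0.83226987,  0.23599571, -0.68051524]), 'moment': array([-0.0422335 , -0.03031234, -0.07533014]), 'opening': 0.9984355736426931}
side 371.5815157583375 371.5815157583375 321.9034764916501 199.20481709228133 [[ 0.99942428 -0.03319006 -0.00703754]
 [-0.03040534 -0.78414186 -0.61983632]
 [ 0.01505398  0.61969344 -0.78469957]] [-546.46559396   54.86564018  743.23109198]
top 511.97029971753176 511.97029971753176 311.8239292379824 201.42929920524256 [[-0.01994226 -0.99970995  0.01350284]
 [-0.99865909  0.01927233 -0.04804779]
 [ 0.04777362 -0.01444291 -0.99875377]] [ 12.27675338 575.42637759 965.06133873]
wrist 279.2399366818051 279.2399366818051 321.6752178398317 201.04531765130082 [[ 0.27597989 -0.96116086 -0.0022127 ]
 [-0.92810187 -0.26708479  0.25940824]
 [-0.24992402 -0.06953785 -0.96576523]] [-624.04214233  -30.73910386  390.88950327]
```

View pics/top0.png

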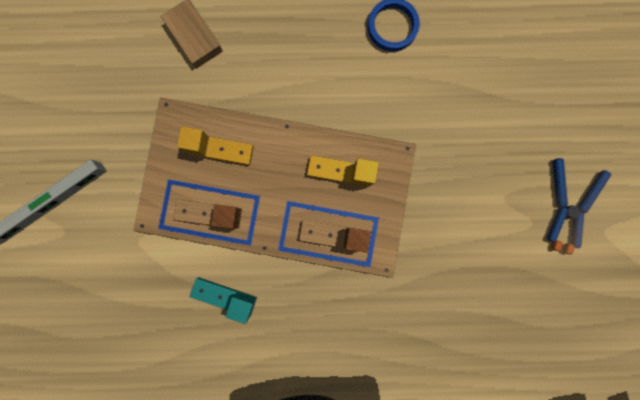

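View pics/side0.png

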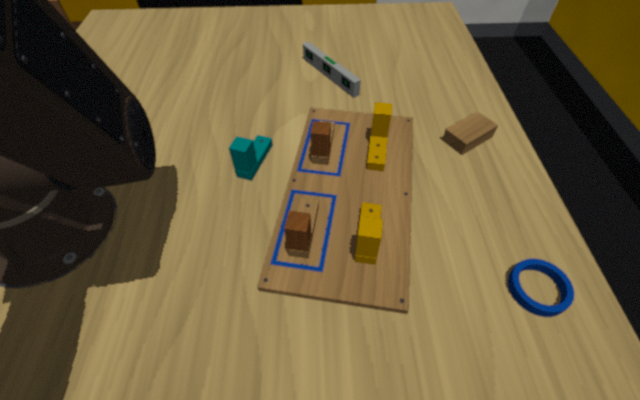

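View pics/wrist0.png

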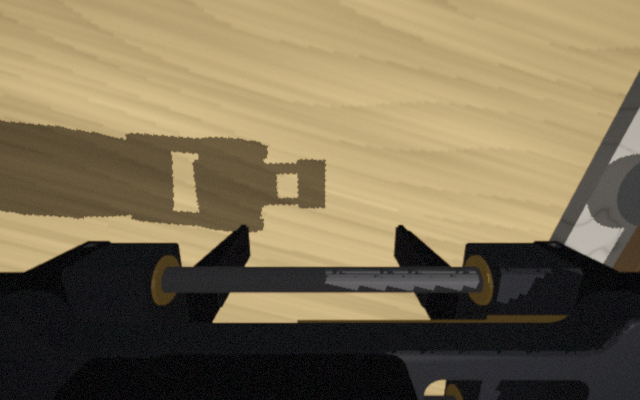

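```bash
python3 - <<'E'
import cv2
a=cv2.imread("pics/top0.png")
c=a[110:260,130:280];cv2.imwrite("pics/topc.png",cv2.resize(c,None,fx=4,fy=4,interpolation=cv2.INTER_CUBIC))
a=cv2.imread("pics/side0.png")
c=a[90:190,280:430];cv2.imwrite("pics/sidec.png",cv2.resize(c,None,fx=5,fy=5,interpolation=cv2.INTER_CUBIC))
E
```

```text
(no output)
```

View pics/topc.png

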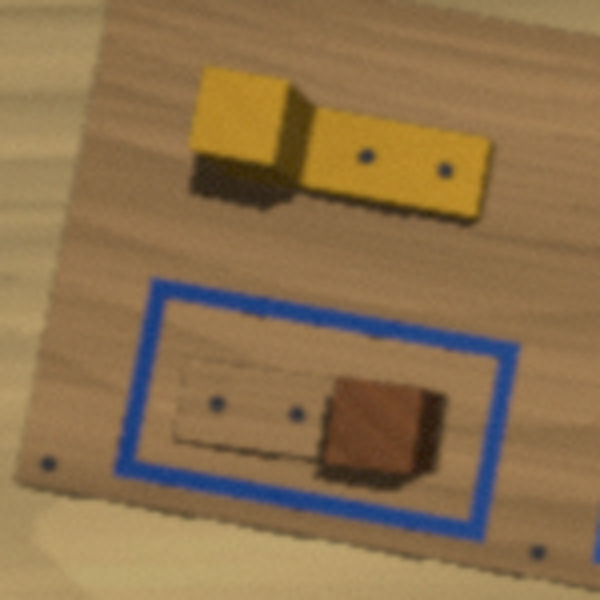

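View pics/sidec.png

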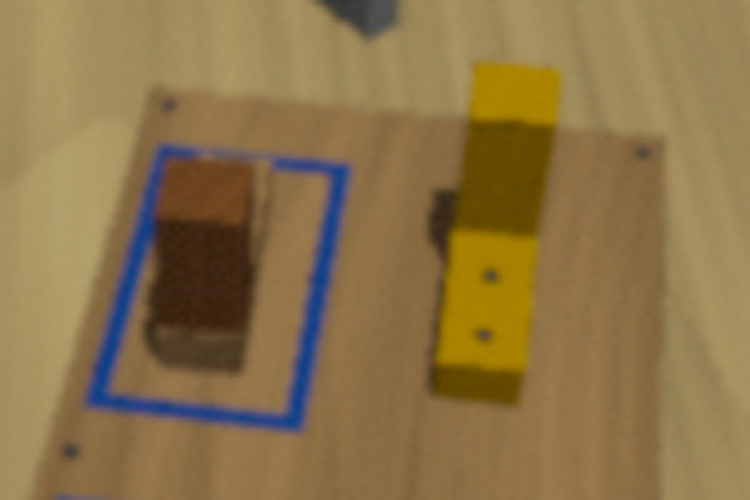

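```bash
cat > h.py <<'E'
import numpy as np
def unp(c,uv,z):
    uv=np.atleast_2d(uv).astype(float)
    d=np.c_[(uv[:,0]-c["cx"])/c["fx"],(uv[:,1]-c["cy"])/c["fy"],np.ones(len(uv))]@c["R"]
    o=-c["R"].T@c["t"]
    return o+d*((z-o[2])/d[:,2])[:,None]
def show(n,P):
    P=P[:,:2];print(n,P.round(1).tolist(),'mean',P.mean(0).round(1))
def yaw(a,b): return np.arctan2(*(b-a)[[1,0]])
E
python3 - <<'E'
from cell import *
from h import *
np.set_printoptions(suppress=True)
c=read_camera("top");f=lambda L:np.array(L)/4+[130-.4,110-.4]
yp=unp(c,f([(203,67),(292,80),(273,166),(190,152)]),108);show("ypost",yp)
yf=unp(c,f([(492,136),(477,218)]),42);show("yfootend",yf)
yh=unp(c,f([(367,156),(445,170)]),42);show("yholes",yh)
lp=unp(c,f([(337,378),(420,388),(411,472),(326,463)]),108);show("lpost",lp)
lh=unp(c,f([(217,404),(297,414)]),42);show("lholes",lh)
lf=unp(c,f([(181,359),(174,439)]),42);show("lfootend",lf)
tp=unp(c,f([(166,297),(500,357),(473,524),(131,464)]),18);show("tape",tp)
print("yaws y", yaw(yp.mean(0),yf.mean(0)),yaw(yh[0],yh[1]),'tape',yaw(tp[0],tp[1]),yaw(tp[3],tp[2]),'loose',yaw(lp.mean(0),lf.mean(0)),yaw(lh[1],lh[0]),
 'lpost', yaw(lp[1],lp[0]),yaw(lp[2],lp[3]),yaw(lp[3],lp[0])+np.pi/2,yaw(lp[2],lp[1])+np.pi/2)
print(np.linalg.norm(yp.mean(0)[:2]-yf.mean(0)[:2]),np.linalg.norm(lp.mean(0)[:2]-lf.mean(0)[:2]),"exp 101")
E
```

```text
ypost [[705.7, 227.7], [699.4, 189.3], [662.0, 197.8], [668.8, 233.6]] mean [684.  212.1]
yfootend [[684.2, 109.6], [646.0, 117.1]] mean [665.1 113.4]
yholes [[675.9, 167.8], [668.7, 131.7]] mean [672.3 149.8]
lpost [[569.7, 171.2], [564.7, 135.6], [528.6, 139.9], [533.2, 176.3]] mean [549.1 155.7]
lholes [[561.8, 238.3], [556.5, 201.5]] mean [559.1 219.9]
lfootend [[582.9, 254.7], [546.0, 258.2]] mean [564.5 256.5]
tape [[613.9, 267.7], [582.4, 109.7], [503.5, 123.6], [535.0, 284.7]] mean [558.7 196.4]
yaws y -1.759874774743462 -1.767553938725809 tape -1.7681138020363323 -1.764447341674865 loose 1.4188975554092584 1.4266415809321489 lpost 1.4312455624671465 1.4453307982025656 1.4316271407830354 1.4515545705178163
100.496780548667 101.89890880594938 exp 101
```

Mirrored one: the left loose bracket at top px (208,215). Its post is at the right end, while its yellow partner (215,146) has the post at the left. Look-alikes are the right loose bracket (335,237), which matches its partner, turquoise (222,300), the yellows, and the wooden block (190,33). The crop confirms the choice. Loose post is at about (549,156), yaw 1.43. Target post is about (566.5,236), yaw -1.766.

Emit:
play_rows --pt "0.0336 -0.0367 0 0 0 0 100" --pt "0.0336 -0.0367 0 0 0 0 100" --pt "0.0336 -0.0367 0 0 0 0 100" --pt "0.0336 -0.0367 0 0 0 0 100" --pt "0.0336 -0.0367 0 0 0 0 100" --pt "0.0336 -0.0367 0 0 0 0 100" --pt "0.0336 -0.0367 0 0 0 0 100" --pt "0.0336 -0.0367 0 0 0 0 100"

```text
t: 1.0
eef_pos: [348.5, -244.0, 226.4]
tcp_rot: [-3.141, -0.0, 0.269]
ft_force: [0.8, -0.5, 0.3]
opening: 0.999
```

Emit:
play_rows --pt "0.0336 -0.0367 0 0 0 0 100" --pt "0.0336 -0.0367 0 0 0 0 100" --pt "0.0336 -0.0367 0 0 0 0 100" --pt "0.0336 -0.0367 0 0 0 0 100" --pt "0.0336 -0.0367 0 0 0 0 100" --pt "0.0336 -0.0367 0 0 0 0 100" --pt "0.0336 -0.0367 0 0 0 0 100" --pt "0.0336 -0.0367 0 0 0 0 100"

```text
t: 1.8
eef_pos: [527.6, 114.1, 227.9]
tcp_rot: [3.14, -0.003, 0.269]
ft_force: [0.8, -1.4, -0.1]
opening: 1.002
```

Emit:
play_rows --pt "0 0 0 0 0 -0.145 100" --pt "0 0 0 0 0 -0.145 100" --pt "0 0 0 0 0 -0.145 100" --pt "0 0 0 0 0 -0.145 100" --pt "0 0 0 0 0 -0.145 100" --pt "0 0 0 0 0 -0.145 100" --pt "0 0 0 0 0 -0.145 100" --pt "0 0 0 0 0 -0.145 100"

```text
t: 2.6
eef_pos: [528.9, 121.3, 226.0]
tcp_rot: [3.14, 0.0, 1.467]
ft_force: [0.0, 0.0, 0.7]
opening: 0.999
```

```bash
cat >> h.py <<'E'
def togo(s,x,y,z,yw):
    r=s["tcp_rot"][2];p=s["eef_pos"];d=np.array([x,y])-p[:2]
    print("pos",p.round(1),"rot",s["tcp_rot"].round(3),"q6",s["joints"][5].round(2),"f",s["ft_force"].round(1),"open",round(s["opening"],3),"t",round(s["t"],2))
    print("tool dx,dy,dz mm",(d@[np.cos(r),np.sin(r)]).round(1),(d@[np.sin(r),-np.cos(r)]).round(1),round(p[2]-z,1),"turn",round(-((yw-r+np.pi)%(2*np.pi)-np.pi),3))
E
python3 - <<'E'
from cell import *
from h import *
import cv2
c=read_camera("wrist");cv2.imwrite("pics/w1.png",c["img"][:,:,::-1])
p=c["R"]@np.array([549.1,155.7,108])+c["t"];print(p[:2]/p[2]*c["fx"]+[c["cx"],c["cy"]])
togo(state(),549,155.7,70,1.432)
E
```

```text
[338.59136779 165.0993852 ]
pos [528.8 121.3 226. ] rot [3.14  0.    1.477] q6 0.2 f [-0.1 -0.1 -0.6] open 1.0 t 2.65
tool dx,dy,dz mm 36.2 16.8 156.0 turn 0.045
```

View pics/w1.png

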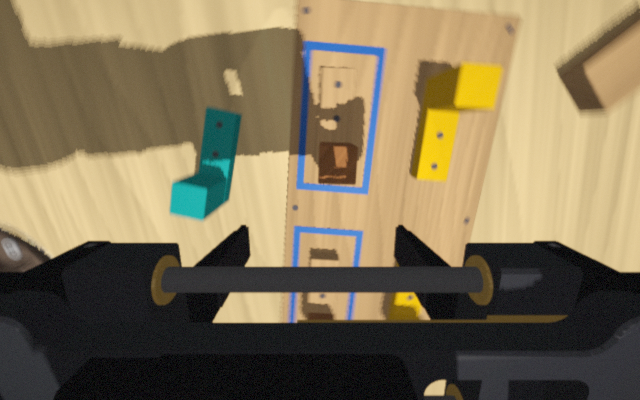

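Wrist view shows the loose post's top at about (338,163). My estimate projects to (338.6,165), so they agree. Aligning, then descending.

Emit:
play_rows --pt "0.036 0.017 0 0 0 0.045 100" --pt "0 0 0.02 0 0 0 100" --pt "0 0 0 0 0 0 100"

```text
t: 2.95
eef_pos: [549.9, 156.2, 205.8]
tcp_rot: [3.14, 0.0, 1.421]
ft_force: [-0.9, 0.4, -1.1]
opening: 0.996
```

```bash
python3 - <<'E'
from cell import *
from h import *
togo(state(),549,155.7,70,1.432)
E
```

```text
pos [549.9 156.2 205.8] rot [3.14  0.    1.421] q6 0.31 f [-0.9  0.4 -1.1] open 0.996 t 2.95
tool dx,dy,dz mm -0.7 -0.8 135.8 turn -0.011
```

Joint 6 would end at about -2.66, too near its limit, so I'll grip with the jaws along the foot (tool turned 90°). q6 then goes from about 1.9 to -1.1.

Emit:
play_rows --pt "0 0 0 0 0 0.145 100" --pt "0 0 0 0 0 0.145 100" --pt "0 0 0 0 0 0.145 100" --pt "0 0 0 0 0 0.145 100" --pt "0 0 0 0 0 0.145 100" --pt "0 0 0 0 0 0.145 100" --pt "0 0 0 0 0 0.145 100" --pt "0 0 0 0 0 0.145 100"

```text
t: 3.75
eef_pos: [549.8, 154.6, 211.0]
tcp_rot: [3.141, -0.003, 0.22]
ft_force: [-0.5, 0.2, 0.4]
opening: 1.004
```

Emit:
play_rows --pt "0 0 0 0 0 0.145 100" --pt "0 0 0 0 0 0.145 100" --pt "0 0 0 0 0 0.1 100" --pt "0 0 0 0 0 0 100"

```text
t: 4.15
eef_pos: [549.9, 153.4, 214.2]
tcp_rot: [-3.14, -0.005, -0.192]
ft_force: [-0.4, 0.3, -0.3]
opening: 1.003
```

```bash
python3 - <<'E'
from cell import *
from h import *
togo(state(),549,155.7,70,-.139)
E
```

```text
pos [549.9 153.4 214.2] rot [-3.14  -0.005 -0.192] q6 1.92 f [-0.4  0.3 -0.3] open 1.003 t 4.15
tool dx,dy,dz mm -1.3 -2.0 144.2 turn -0.053
```

Emit:
play_rows --pt "-0.001 -0.002 0.02 0 0.005 -0.053 100" --pt "0 0 0.03 0 0 0 100" --pt "0 0 0 0 0 0 100"

```text
t: 4.45
eef_pos: [550.4, 155.1, 165.6]
tcp_rot: [-3.14, -0.013, -0.133]
ft_force: [-0.6, 0.3, -0.0]
opening: 1.0
```

```bash
python3 - <<'E'
from cell import *
from h import *
togo(state(),549,155.7,70,-.139)
E
```

```text
pos [550.4 155.1 165.6] rot [-3.14  -0.013 -0.133] q6 1.87 f [-0.6  0.3 -0. ] open 1.0 t 4.45
tool dx,dy,dz mm -1.5 -0.4 95.6 turn 0.006
```

Emit:
play_rows --pt "-0.0015 0 0.03 0 -0.013 0.005 100" --pt "0 0 0.03 0 0 0 100" --pt "0 0 0.02 0 0 0 100" --pt "0 0 0 0 0 0 100"

```text
t: 4.85
eef_pos: [552.0, 155.4, 89.0]
tcp_rot: [-3.138, -0.005, -0.133]
ft_force: [-0.1, 0.3, 0.2]
opening: 1.001
```

```bash
python3 - <<'E'
from cell import *
from h import *
import cv2
c=read_camera("side");cv2.imwrite("pics/s2.png",cv2.resize(c["img"][60:220,240:440,::-1],None,fx=4,fy=4,interpolation=cv2.INTER_CUBIC)[:600])
togo(state(),549,155.7,70,-.139)
E
```

```text
pos [552.7 155.6  90.3] rot [-3.137 -0.007 -0.133] q6 1.86 f [ 0.3 -0.8  0.8] open 1.0 t 4.9
tool dx,dy,dz mm -3.6 0.4 20.3 turn 0.006
```

View pics/s2.png

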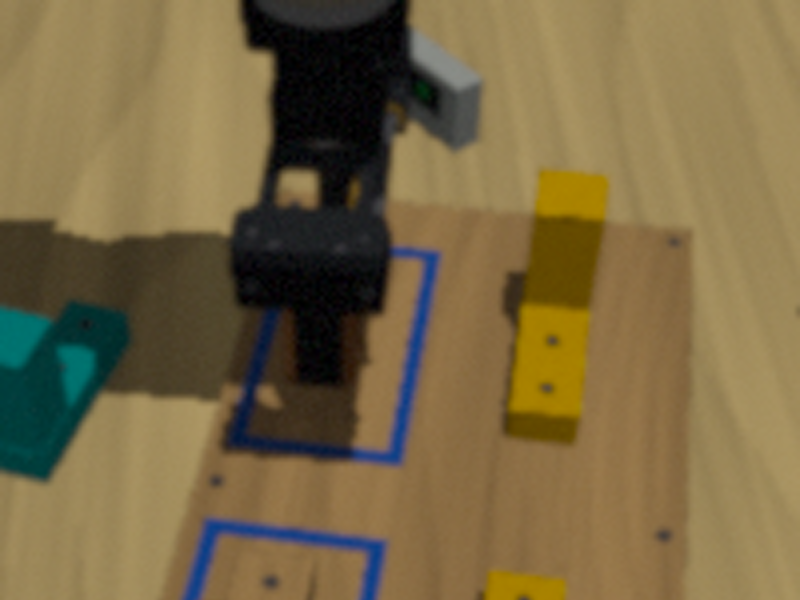

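The near finger stands centred in front of the post (crop 320,340), clear of the tape and foot. Going down and closing.

Emit:
play_rows --pt "-0.0035 0 0.018 -0.004 -0.007 0.006 100" --pt "0 0 0 0 0 0 100" --pt "0 0 0 0 0 0 0" --pt "0 0 0 0 0 0 0" --pt "0 0 0 0 0 0 0" --pt "0 0 0 0 0 0 0"

```text
t: 5.5
eef_pos: [551.5, 156.5, 76.7]
tcp_rot: [-3.14, -0.006, -0.139]
ft_force: [-0.2, -0.5, -0.4]
opening: 0.721
```

Emit:
play_rows --pt "0 0 0 0 0 0 0" --pt "0 0 0 0 0 0 0" --pt "0 0 0 0 0 0 0"

```text
t: 5.8
eef_pos: [551.7, 156.5, 77.1]
tcp_rot: [-3.139, -0.007, -0.139]
ft_force: [-0.0, -0.7, -0.3]
opening: 0.466
```

```bash
python3 - <<'E'
from cell import *
from h import *
togo(state(),549,155.7,70,-.139)
E
```

```text
pos [551.7 156.5  77.1] rot [-3.139 -0.007 -0.139] q6 1.87 f [-0.  -0.7 -0.3] open 0.466 t 5.8
tool dx,dy,dz mm -2.5 1.2 7.1 turn 0.0
```

Emit:
play_rows --pt "-0.0025 0.001 0.004 0 -0.006 0 0" --pt "0 0 0 0 0 0 0" --pt "0 0 0 0 0 0 0" --pt "0 0 0 0 0 0 0" --pt "0 0 0 0 0 0 0"

```text
t: 6.3
eef_pos: [549.8, 156.0, 73.8]
tcp_rot: [-3.139, -0.003, -0.139]
ft_force: [-0.4, -1.2, 3.0]
opening: 0.394
```

```bash
python3 - <<'E'
from cell import *
from h import *
togo(state(),549,155.7,70,-.139)
E
```

```text
pos [549.8 156.   73.8] rot [-3.139e+00 -3.000e-03 -1.390e-01] q6 1.87 f [-0.4 -1.2  3. ] open 0.394 t 6.3
tool dx,dy,dz mm -0.8 0.4 3.8 turn 0.0
```

Emit:
play_rows --pt "0 0 -0.02 0 0 0 0" --pt "0 0 -0.035 0 0 0 0" --pt "0 0 -0.035 0 0 0 0" --pt "0 0 -0.035 0 0 0 0" --pt "0 0 0 0 0 0 0"

```text
t: 6.8
eef_pos: [547.8, 155.3, 200.0]
tcp_rot: [-3.141, 0.005, -0.139]
ft_force: [-0.1, -0.3, -1.2]
opening: 0.399
```

```bash
python3 - <<'E'
from cell import *
from h import *
import cv2
c=read_camera("side");cv2.imwrite("pics/s3.png",c["img"][:,:,::-1])
togo(state(),566.5,236.2,194,2.946)
E
```

```text
pos [546.8 155.1 197.7] rot [ 3.141  0.008 -0.139] q6 1.87 f [ 0.1 -0.2 -1.6] open 0.399 t 6.85
tool dx,dy,dz mm 8.3 -83.0 3.7 turn -3.085
```

View pics/s3.png

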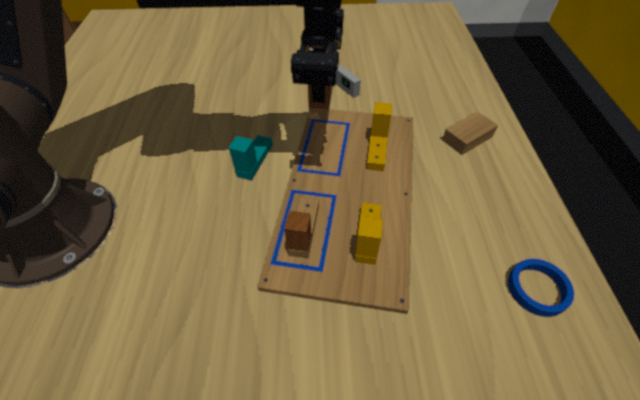

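Lifted cleanly: the bracket hangs under the gripper at (320,95) and the tape rectangle is empty. Translating, then turning.

Emit:
play_rows --pt "0.004 -0.042 0 0 0.004 0 0" --pt "0.004 -0.041 0 0 0.004 0 0" --pt "0 0 0 0 0 -0.147 0" --pt "0 0 0 0 0 -0.147 0" --pt "0 0 0 0 0 -0.147 0" --pt "0 0 0 0 0 -0.147 0" --pt "0 0 0 0 0 -0.147 0" --pt "0 0 0 0 0 -0.147 0"

```text
t: 7.65
eef_pos: [561.7, 238.0, 182.5]
tcp_rot: [-3.132, 0.019, 0.757]
ft_force: [0.3, 1.4, -2.1]
opening: 0.402
```

Emit:
play_rows --pt "0 0 0 0 0 -0.147 0" --pt "0 0 0 0 0 -0.147 0" --pt "0 0 0 0 0 -0.147 0" --pt "0 0 0 0 0 -0.147 0" --pt "0 0 0 0 0 -0.147 0" --pt "0 0 0 0 0 -0.147 0" --pt "0 0 0 0 0 -0.147 0" --pt "0 0 0 0 0 -0.147 0"

```text
t: 8.45
eef_pos: [555.5, 236.1, 165.7]
tcp_rot: [-3.096, -0.004, 1.957]
ft_force: [-0.5, -0.3, -1.4]
opening: 0.404
```

```bash
python3 - <<'E'
from cell import *
from h import *
togo(state(),566.5,236.2,194,2.946)
E
```

```text
pos [555.5 236.1 165.7] rot [-3.096 -0.004  1.957] q6 -0.09 f [-0.5 -0.3 -1.4] open 0.404 t 8.45
tool dx,dy,dz mm -4.0 10.2 -28.3 turn -0.989
```

Emit:
play_rows --pt "-0.004 0.01 -0.03 -0.046 -0.004 0 0" --pt "0 0 0 -0.005 0 -0.14 0" --pt "0 0 -0.002 -0.005 0 -0.14 0" --pt "0 0 -0.002 -0.005 0 -0.14 0" --pt "0 0 -0.002 -0.005 0 -0.14 0" --pt "0 0 -0.002 -0.005 0 -0.14 0" --pt "0 0 -0.002 -0.005 0 -0.14 0" --pt "0 0 0 0 0 0 0"

```text
t: 9.25
eef_pos: [562.5, 234.7, 189.7]
tcp_rot: [3.127, -0.007, 2.835]
ft_force: [-0.1, 0.4, -1.8]
opening: 0.4
```

```bash
python3 - <<'E'
from cell import *
from h import *
togo(state(),566.5,236.2,75,2.946)
E
```

```text
pos [562.5 234.7 189.7] rot [ 3.127 -0.007  2.835] q6 -0.99 f [-0.1  0.4 -1.8] open 0.4 t 9.25
tool dx,dy,dz mm -3.4 2.6 114.7 turn -0.111
```

Emit:
play_rows --pt "-0.003 0.003 0.03 0.014 -0.007 -0.111 0" --pt "0 0 0.03 0 0 0 0" --pt "0 0 0 0 0 0 0"

```text
t: 9.55
eef_pos: [565.1, 236.8, 125.1]
tcp_rot: [-3.14, -0.002, 2.937]
ft_force: [-1.3, -1.1, -1.6]
opening: 0.401
```

```bash
python3 - <<'E'
from cell import *
from h import *
import cv2
togo(state(),566.5,236.2,75,2.946)
for n in("top","side"):
  c=read_camera(n);cv2.imwrite(f"pics/{n}4.png",c["img"][:,:,::-1])
a=cv2.imread("pics/top4.png")[100:260,120:320];b=cv2.imread("pics/side4.png")[50:210,240:440]
import numpy as np
cv2.imwrite("pics/m4.png",cv2.resize(np.hstack([a,b]),None,fx=2,fy=2))
E
```

```text
pos [565.1 236.8 125.1] rot [-3.140e+00 -2.000e-03  2.937e+00] q6 -1.08 f [-1.3 -1.1 -1.6] open 0.401 t 9.55
tool dx,dy,dz mm -1.5 -0.3 50.1 turn -0.009
```

View pics/m4.png

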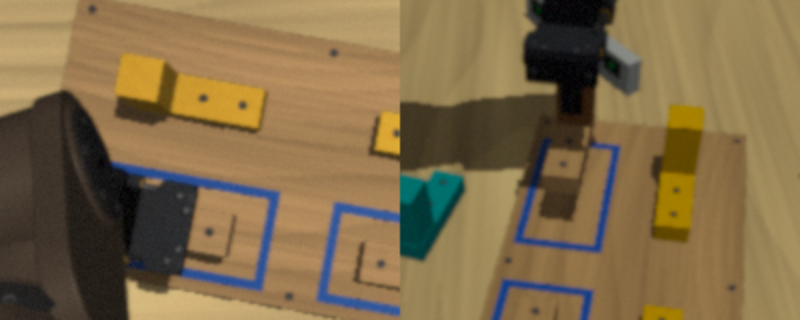

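Foot now points right, parallel with the yellow one, over the same tape rectangle. Lowering.

Emit:
play_rows --pt "-0.0015 0 0.02 0 -0.002 -0.009 0" --pt "0 0 0.018 0 0 0 0" --pt "0 0 0 0 0 0 0"

```text
t: 9.95
eef_pos: [570.4, 237.6, 94.2]
tcp_rot: [3.138, 0.01, 2.942]
ft_force: [-0.1, -0.4, -1.3]
opening: 0.397
```

```bash
python3 - <<'E'
from cell import *
from h import *
togo(state(),566.5,236.2,75,2.946)
E
```

```text
pos [570.4 237.6  94.2] rot [3.138 0.01  2.942] q6 -1.08 f [-0.1 -0.4 -1.3] open 0.397 t 9.95
tool dx,dy,dz mm 3.5 -2.1 19.2 turn -0.004
```

Emit:
play_rows --pt "0.0035 -0.002 0.013 0.003 0.01 -0.004 0" --pt "0 0 0 0 0 0 0"

```text
t: 10.15
eef_pos: [567.3, 236.5, 82.8]
tcp_rot: [3.14, 0.002, 2.945]
ft_force: [-0.1, 0.6, -1.9]
opening: 0.397
```

```bash
python3 - <<'E'
from cell import *
from h import *
togo(state(),566.5,236.2,74.5,2.946)
E
```

```text
pos [567.3 236.5  82.8] rot [3.140e+00 2.000e-03 2.945e+00] q6 -1.09 f [-0.1  0.6 -1.9] open 0.397 t 10.15
tool dx,dy,dz mm 0.8 -0.4 8.3 turn -0.001
```

Emit:
play_rows --pt "0.001 0 0.006 0 0.002 0 0" --pt "0 0 0.001 0 0 0 0" --pt "0 0 0.001 0 0 0 0"

```text
t: 10.45
eef_pos: [567.1, 237.0, 76.1]
tcp_rot: [3.139, 0.002, 2.944]
ft_force: [0.6, -0.3, -1.7]
opening: 0.399
```

```bash
python3 - <<'E'
from cell import *
from h import *
togo(state(),566.5,236.2,74.5,2.946)
E
```

```text
pos [567.1 237.   76.1] rot [3.139e+00 2.000e-03 2.944e+00] q6 -1.09 f [ 0.6 -0.3 -1.7] open 0.399 t 10.45
tool dx,dy,dz mm 0.4 -0.9 1.6 turn -0.002
```

Emit:
play_rows --pt "0 -0.001 0.0015 0.002 0.002 0 0" --pt "0 0 0.001 0 0 0 0" --pt "0 0 0.001 0 0 0 0"

```text
t: 10.75
eef_pos: [567.2, 236.0, 73.8]
tcp_rot: [3.141, 0.0, 2.944]
ft_force: [-5.2, -1.1, 17.1]
opening: 0.397
```

```bash
python3 - <<'E'
from cell import *
from h import *
togo(state(),566.5,236.2,74.5,2.946)
E
```

```text
pos [567.2 236.   73.8] rot [3.141 0.    2.944] q6 -1.09 f [-5.2 -1.1 17.1] open 0.397 t 10.75
tool dx,dy,dz mm 0.7 0.1 -0.7 turn -0.002
```

Foot is on the board (17 N). Easing off and opening.

Emit:
play_rows --pt "0 0 -0.0005 0 0 0 0" --pt "0 0 0 0 0 0 50" --pt "0 0 0 0 0 0 80" --pt "0 0 0 0 0 0 80" --pt "0 0 0 0 0 0 80" --pt "0 0 0 0 0 0 80"

```text
t: 11.35
eef_pos: [567.7, 236.1, 74.9]
tcp_rot: [3.14, 0.002, 2.944]
ft_force: [0.6, -0.5, 0.6]
opening: 0.76
```

```bash
python3 - <<'E'
from cell import *
from h import *
togo(state(),566.5,236.2,74.5,2.946)
E
```

```text
pos [567.7 236.1  74.9] rot [3.140e+00 2.000e-03 2.944e+00] q6 -1.09 f [ 0.6 -0.5  0.6] open 0.76 t 11.35
tool dx,dy,dz mm 1.1 -0.2 0.4 turn -0.002
```

Emit:
play_rows --pt "0 0 -0.015 0 0 0 80" --pt "0 0 -0.03 0 0 0 80" --pt "0 0 -0.04 0 0 0 80" --pt "0 0 -0.04 0 0 0 80" --pt "0 0 -0.04 0 0 0 80" --pt "0 -0.04 0 0 0 0 80" --pt "0 -0.045 0 0 0 0 80" --pt "0 -0.045 0 0 0 0 80"

```text
t: 12.15
eef_pos: [541.3, 109.1, 254.0]
tcp_rot: [3.138, 0.007, 2.951]
ft_force: [1.0, 0.1, 0.0]
opening: 0.799
```

Emit:
play_rows --pt "0 -0.045 0 0 0 0 80" --pt "0 -0.045 0 0 0 0 80" --pt "0 -0.045 0 0 0 0 80" --pt "0 -0.045 0 0 0 0 80" --pt "0 -0.045 0 0 0 0 80" --pt "0 -0.045 0 0 0 0 80" --pt "0 -0.045 0 0 0 0 80" --pt "0 0 0 0 0 0 80"

```text
t: 12.95
eef_pos: [475.7, -215.6, 263.4]
tcp_rot: [3.14, 0.018, 2.949]
ft_force: [1.0, 1.0, -0.2]
opening: 0.799
```

```bash
python3 - <<'E'
from cell import *
from h import *
import cv2
togo(state(),566.5,236.2,74.5,2.946)
for n in("top","side"):
  c=read_camera(n);cv2.imwrite(f"pics/{n}5.png",c["img"][:,:,::-1])
a=cv2.imread("pics/top5.png")[110:260,130:280];cv2.imwrite("pics/topc5.png",cv2.resize(a,None,fx=4,fy=4,interpolation=cv2.INTER_CUBIC))
E
```

```text
pos [ 475.7 -215.6  263.4] rot [3.14  0.018 2.949] q6 -1.94 f [ 1.   1.  -0.2] open 0.799 t 12.95
tool dx,dy,dz mm -2.5 460.8 188.9 turn 0.003
```

View pics/topc5.png

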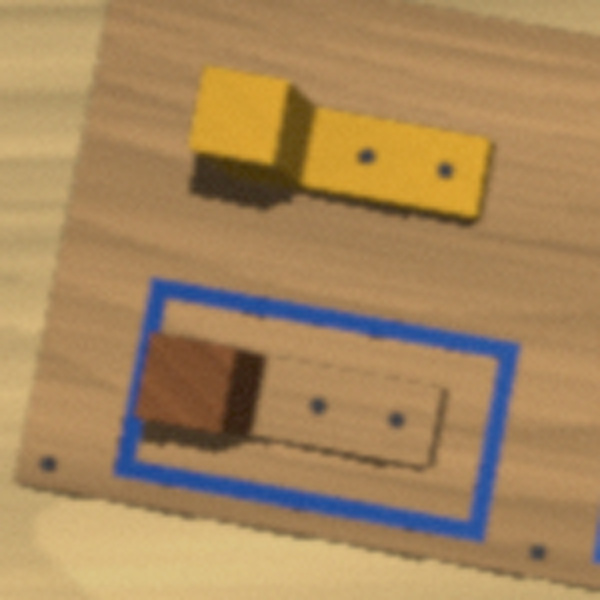

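View pics/side5.png

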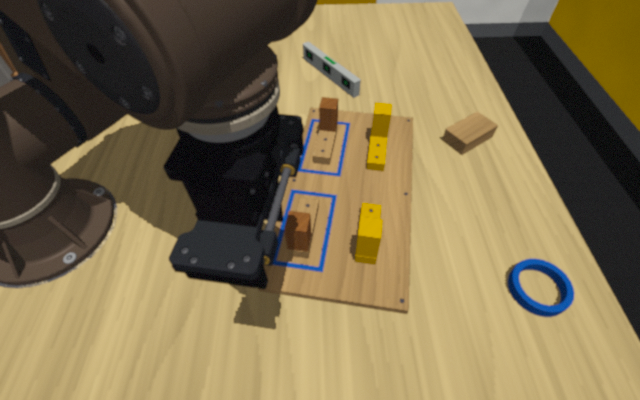

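The bracket stands with its post at the left end (crop 190,383), like the yellow one, with its foot end at (440,427), inside the tape. I'll put numbers on it.

```bash
python3 - <<'E'
from cell import *
from h import *
c=read_camera("top");f=lambda L:np.array(L)/4+[130-.4,110-.4]
lp=unp(c,f([(153,334),(236,347),(222,433),(138,417)]),108);show("post",lp)
lh=unp(c,f([(318,406),(397,420)]),42);lf=unp(c,f([(447,389),(433,467)]),42);show("footend",lf)
print(yaw(lh[0],lh[1]),yaw(lp.mean(0),lf.mean(0)),"target -1.766")
e=np.array([np.cos(-1.766),np.sin(-1.766)]);n=np.array([-e[1],e[0]])
cen=np.array([558.5,196.])
fc=(lp.mean(0)[:2]+41*e+lf.mean(0)[:2]-60*e)/2-cen;print("offset along/across",fc@e,fc@n)
E
```

```text
post [[590.2, 250.0], [583.9, 214.4], [547.0, 220.7], [554.6, 256.7]] mean [568.9 235.5]
footend [[566.7, 132.1], [530.7, 139.1]] mean [548.7 135.6]
-1.7659523914388167 -1.770498644556238 target -1.766
offset along/across 0.7179675487604625 2.3360609514250807
```

```bash
python3 -c "
from cell import *
job_done()"
```

```text
the job is handed in; nothing more can be done
```

I turned the mirrored bracket, the left one seen from the robot, half a turn about the upright. It stands back on its foot in the same tape rectangle, with its post at the same end as its yellow partner. I did not touch the other loose bracket.

- **Final check in the top camera:** the holes give a yaw of -1.766 and the post-to-foot line -1.770, against a target of -1.766. The foot centre is about 0.7 mm along and 2.3 mm across from the tape centre, roughly the 2 mm calibration error.
- **Limits:** it took about 13 s, and the highest force reported was about 18 N, when I set the bracket down. The gripper finished open and clear of everything.
- **Change of plan:** I first lined up to grip across the foot, but joint 6 would have ended too near its limit. I gripped the post along the foot instead. No check failed or disagreed.

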